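Load an enamel test plate on an adjustable firing trivet

ROBOT

A 6-joint arm with a two-finger parallel gripper is mounted at the origin on a cart in front of the work surface, level with it; the furniture and walls round the work are solid. World frame = base frame: x ahead of the robot, y to its left, z up, the work surface at z = 0. Lengths are in m, angles in rad, forces in N, time in s.
With the tool pointing down it reaches from about 0.225 to 0.725 m from the base axis. Payload 3.1 kg.
Tool frame: the origin (TCP) lies at the very end of the fingers, on their centre line; the grasp point (between the pads) lies 19 mm behind it (ctrl.tcp_to_grasp is the distance from the TCP to the grasp point, in m); z points along the fingers, y is the line along which they close (so a half turn about z gives the same grasp; the last joint's range is limited). The gripper opens to 85 mm and grips with 20 to 120 N. Pads are 22 mm wide; open, the fingers measure 114 mm over their backs; the gripper's body (76 mm by 85 mm) begins 54 mm behind the grasp point. The pads swing forward as they close: fully open they stand 13 mm farther back than shut.
Start: joints at [1.039, 0.048, 0.099, 1.622, 0, 1.443], TCP at [0.206, 0.483, 0.231] pointing down, gripper open.
Joint ranges: [-2.91, 2.91], [-0.99, 1.94], [-1.21, 1.42], [-2.12, 2.29], [-1.49, 1.47], [-3.14, 3.14]. Speed limits (rad/s): [2.79, 2.79, 3.14, 3.14, 3.14, 3.14].

INTERFACE

Orientations are given as a 3x3 rotation matrix whose columns are the frame's x, y, z axes.
In Python, from bench import ctrl, claw, imaging, close_job gives the robot as it stands. The module is installed in compiled form; this text tells all that it offers. Calls block until the motion is done:
- ctrl.reach(position, orientation): joint-space move of the TCP to a pose.
- ctrl.line_to(position, attitude=None, speed=0.15, max_force=None): straight line of the TCP; attitude=None keeps the orientation; speed is the mean speed in m/s. With max_force (N) it stops when the force on the tool has changed by that much, and returns True; else False.
- ctrl.goto_joints(angles): joint-space move.
- claw.grip(opening, strength=None): finger opening in m; strength is the grip in N (None keeps the last); returns when the fingers have stopped.
- ctrl.wait(seconds).
- ctrl.ik(position, orientation): joint angles nearest the present ones, or None.
- imaging.capture(name): name is "scene" or "top" or "wrist"; returns (picture, depth): 420x560x3 uint8, red, green, blue; 420x560 float32, m along the optical axis (not along the pixel's ray), 0 where there is no reading.
- imaging.calibration(name): a dict with "mtx" (3x3 intrinsics, pixels), "world_from_camera" (4x4, takes a point from camera to world coordinates). Camera axes: x right, y up, looking along -z (the intrinsics and any distortion apply to the point x, -y, -z); pixel columns grow to the right and rows downward; lengths in m; the calibration is good to about 2 mm. The wrist camera is an equidistant fisheye: a pixel r from the principal point sees the ray r / f radians off the axis. A picture is of the moment at which its call begins: read the wrist's pose just before it. calibration takes no time and is no camera call; for the wrist camera it gives the pose at the moment of the call.
A pose or a line that the arm cannot do raises ctrl.IKError and nothing moves.
- close_job(): hands the job in; it is judged then, once.
Readings, each from a call of its own:
- ctrl.current_time_s(): time.
- ctrl.current_joint_positions(): joint angles.
- ctrl.current_qvel(): joint speeds.
- ctrl.current_joint_efforts(): joint torques, N m.
- ctrl.current_tool_pos(): TCP position.
- ctrl.current_tool_rot(): TCP orientation.
- ctrl.current_ft_force(): force on the tool from outside, world axes, zero at the start.
- ctrl.current_ft_torque(): the same for the moment, N m.
- ctrl.current_finger_gap(): finger opening in m.
- ctrl.current_grip_force(): force on a finger pad.
Only numpy, scipy, OpenCV 4.12 (cv2) and the standard library are available. Lean on these libraries where they do the work, as an engineer would, in place of code of your own. Each camera call takes 0.05 s, during which the arm holds its last target. There are 200 camera calls.

TASK

Get the enamel test plate ready for the kiln. Close the sliding arm of the firing trivet down to the plate's length, gently set the plate level across the two narrow ledges, colours up, so that nothing touches it but the ledges and their upstands at its two ends, and finish with the arm snug against the plate so that it has no end play (a slit of 2 mm at most). Leave the jars, the bowl and the saucer beside it where they are.

Things in the scene. Friction and masses are not known exactly. Their poses are not given: they have to be found in the camera images.
- plate: Enamel test plate: flat red-brown rectangular plate with eight round spots of colour on its top, 100 mm long (its y axis) x 60 mm wide (x axis) x 8 mm thick (10 mm over the colour spots), 0.1 to 0.16 kg. Origin: centre of the underside; z points out of the coloured side. It starts flat on the worktop, colours up; pick it across its 60 mm width.
- trivet: Adjustable firing trivet, fixed: grey kiln board 285 (x) x 116 x 12 mm, two steel rails 36 mm apart along x (tops 33 mm above the worktop), a fixed wing near the -x end and a sliding arm with the facing wing. Origin: centre of the board's underside, z up. The loaded plate's long axis lies along x, centred on y = 0, its underside about 53 mm above the worktop.
- sliding_arm (a joint): Sliding arm of the trivet, m: the space between the faces of the two upstands is 0.095 + this value. 0 = closest (95 mm, too short for the plate), 0.070 = widest (165 mm, the plate falls through); at 0.005 the space is just the plate's 100 mm. It grows towards the trivet's +x. Stiff: needs about 2 N to slide and stays where left.
- thumb_tab (a point): Middle of the top of the dark thumb tab on the sliding arm, 68 mm above the worktop; the tab is 20 mm long (along the trivet's x), 12 mm thick (along y) and stands 32 mm above the carriage, whose top is 36 mm above the worktop. Its middle lies 36 mm outside the moving upstand's face. Axes as the trivet's.
- fixed_ledge (a point): Where the fixed wing's ledge meets its upstand, mid-width: 54 mm above the worktop, 95 mm to -x of the trivet's origin. Each wing is 56 mm wide (y): an upstand 3 mm thick, its top 62 mm above the worktop, and a narrow ledge that reaches 10 mm from it towards the other wing, sloping down from 54 to 52 mm. Only the rails lie between the wings.
- moving_ledge (a point): The same point on the sliding arm: where its ledge meets its upstand's face; x in the trivet's frame = the joint value.
- mint_bowl: Bystander: mint-green bowl, about 110 mm across, 59 mm high; origin under its centre.
- blue_jar: Bystander: small jar with pale blue filling and a black lid, 49 mm across, 59 mm high; origin under its centre.
- pink_jar: Bystander: small jar with pink filling and a black lid, 47 mm across, 59 mm high; origin under its centre.
- saucer_yellow: Bystander: small saucer with yellow filling, 80 mm across, 26 mm high; origin under its centre.
Not all that is in view belongs to the job. What is shaped like the plate but purple or white is not meant.

How it is judged:
At the end, for the whole second after the job is handed in: The plate lies still on both ledges, colours up, level within 3.4 degrees, underside 50.5 to 56.5 mm high, along the slide within 4 degrees, within 10 mm of centre across and 6 mm along; the still sliding arm is closed on it (joint 0.0015 to 0.0085: at most 3.5 mm of end play) (value of joint sliding_arm between 0.0015 and 0.0085 m and x of plate in the frame of trivet between -0.051 and -0.039 m and y of plate in the frame of trivet between -0.01 and 0.01 m and z of plate in the frame of trivet between 0.0505 and 0.0565 m and angle between plate's own z axis and vertical below 0.06 rad and angle between the y axis of plate and the x axis of trivet, either way round below 0.07 rad and contact force between plate and trivet above 0.2 N and linear speed of plate below 0.01 m/s and velocity of joint sliding_arm between -0.005 and 0.005 m/s); the robot touches nothing.
It fails at once if The plate is struck or squeezed against the trivet with more than 45 N (contact force between plate and trivet above 45 N).
It fails at once if The plate is dropped: out of the fingers it falls or flies faster than 0.4 m/s (a fall of 8 mm) (linear speed of plate above 0.4 m/s and contact force between the fingers and plate below 0.05 N).
It fails at once if A jar, the mint bowl or the yellow saucer is moved more than 20 mm (distance of any of mint_bowl, blue_jar, pink_jar, saucer_yellow from where it was at the start of the episode above 0.02 m).
It also fails if it takes over 58 s, if anything falls off the work surface, if the arm or the gripper's body presses on something with over 40 N, if the wrist force passes 120 N, or if a joint passes its speed limit or range.

## Working session

There is one attempt and no reset: what is moved stays moved. The work goes in short steps, each a Python script; the robot and the scene stay as the last script left them, time stands still between calls to the robot, and variables do not carry over. Pictures are saved under pics/ and viewed, at most 13 in all, crops included, and the job is handed in when it is done.

```bash
mkdir -p pics; cat > h.py <<'E'
import numpy as np, cv2
from bench import ctrl, claw, imaging, close_job
def points(name):
    cal=imaging.calibration(name); im,d=imaging.capture(name)
    K=np.array(cal["mtx"]);T=np.array(cal["world_from_camera"])
    v,u=np.mgrid[:420,:560]
    P=np.stack([(u-K[0,2])/K[0,0]*d,-(v-K[1,2])/K[1,1]*d,-d],-1)
    W=P@T[:3,:3].T+T[:3,3]; W[d==0]=np.nan
    return im,d,W,K,T
def cast(K,T,uv,z):
    uv=np.atleast_2d(uv).astype(float)
    r=np.stack([(uv[:,0]-K[0,2])/K[0,0],-(uv[:,1]-K[1,2])/K[1,1],-np.ones(len(uv))],-1)@T[:3,:3].T
    return T[:3,3]+r*((z-T[2,3])/r[:,2])[:,None]
E
python3 - <<'E'
from h import *
for n in("top","scene"):
    im,d,W,K,T=points(n); np.savez(n+".npz",im=im,d=d,W=W,K=K,T=T)
    cv2.imwrite(f"pics/{n}.png",im[:,:,::-1]); print(K,T,imaging.calibration(n).keys())
E
```

```text
[[388.67427099   0.         279.64829806]
 [  0.         388.67427099 203.26253423]
 [  0.           0.           1.        ]] [[ 0.01340107  0.99096233 -0.13346933  0.36706594]
 [-0.99983737  0.01489122  0.01017276  0.09651898]
 [ 0.01206834  0.1333113   0.99100073  1.31875473]
 [ 0.          0.          0.          1.        ]] dict_keys(['mtx', 'world_from_camera'])
[[477.84860237   0.         280.22955608]
 [  0.         477.84860237 201.80279222]
 [  0.           0.           1.        ]] [[ 0.91455637  0.31973707 -0.24769911  0.15595707]
 [-0.40444457  0.72803475 -0.55352506 -0.74598845]
 [ 0.00335108  0.60641044  0.79514474  1.23962362]
 [ 0.          0.          0.          1.        ]] dict_keys(['mtx', 'world_from_camera'])
```

View pics/top.png

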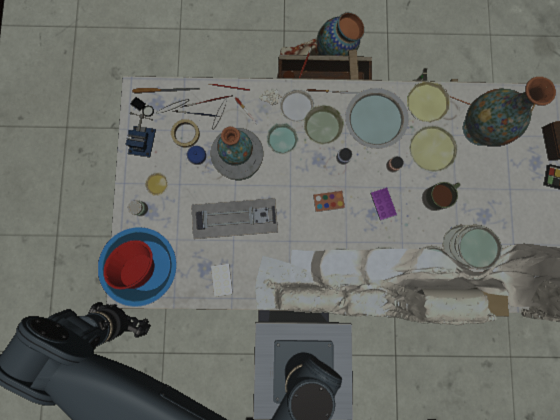

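View pics/scene.png

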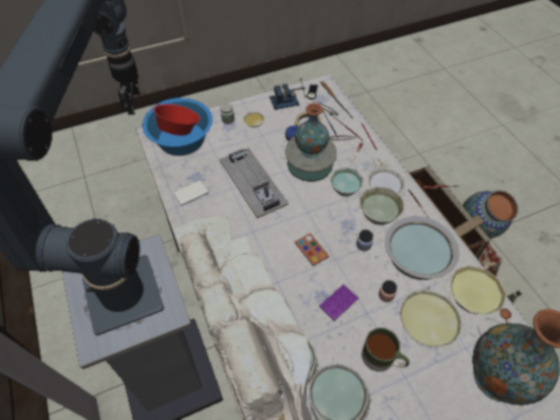

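The top view shows the plate at about (328,201), long side along image x. The trivet board is at (234,217) with its sliding arm and tab at the right end (263,214), so trivet +x points to world -y. The purple tile (384,204) and the white one (222,280) are decoys. The scene view agrees.

```bash
python3 - <<'E'
from h import *
z=np.load("top.npz"); im,W,K,T=z["im"],z["W"],z["K"],z["T"]
def rect(mask,zh,off):
    cs,_=cv2.findContours(mask,cv2.RETR_EXTERNAL,cv2.CHAIN_APPROX_NONE); c=max(cs,key=cv2.contourArea)[:,0]+np.array(off)
    p=cast(K,T,c,zh)[:,:2].astype(np.float32); return cv2.minAreaRect(p)
hsv=cv2.cvtColor(im,cv2.COLOR_RGB2HSV)
# plate: coloured blob differing from pale cloth
r=hsv[180:222,305:355]; m=((r[...,1]>90)).astype(np.uint8); m=cv2.morphologyEx(m,cv2.MORPH_CLOSE,np.ones((7,7)))
print("plate",rect(m,.008,(305,180)))
r=hsv[185:248,180:290]; m=((r[...,2]<165)).astype(np.uint8); m=cv2.morphologyEx(m,cv2.MORPH_CLOSE,np.ones((7,7)));m=cv2.morphologyEx(m,cv2.MORPH_OPEN,np.ones((9,9)))
print("board",rect(m,.012,(180,185)))
for u,v in [(328,201),(200,225),(263,214),(262,212),(234,217),(205,217),(344,155),(395,163),(282,138),(157,184),(138,208),(222,280)]:
    print((u,v),np.round(W[v,u],3))
a=cv2.resize(im[190:245,185:285],None,fx=8,fy=8,interpolation=cv2.INTER_CUBIC)
cv2.imwrite("pics/crop.png",a[:,:,::-1])
R=np.array([[0,1,0],[1,0,0],[0,0,-1.]])
for p in ([.36,.03,.3],[.36,.22,.3],[.38,-.03,.02],[.36,.2,.06]):
    for Q in (R,np.diag([1.,-1,-1])): print(p,ctrl.ik(p,Q))
E
```

```text
plate ((0.5550128817558289, -0.08366893231868744), (0.05592641234397888, 0.09738839417695999), 9.003225326538086)
board ((0.4983537197113037, 0.235906183719635), (0.21046192944049835, 0.3711187243461609), 0.8942074775695801)
(328, 201) [ 0.555 -0.082  0.003]
(200, 225) [0.463 0.344 0.042]
(263, 214) [0.5   0.137 0.064]
(262, 212) [0.509 0.141 0.041]
(234, 217) [0.494 0.236 0.012]
(205, 217) [0.489 0.326 0.054]
(344, 155) [ 0.703 -0.129  0.058]
(395, 163) [ 0.678 -0.299  0.057]
(282, 138) [0.763 0.078 0.041]
(157, 184) [0.603 0.502 0.01 ]
(138, 208) [0.513 0.541 0.068]
(222, 280) [0.285 0.27  0.01 ]
[0.36, 0.03, 0.3] [-0.10312542 -0.34107462 -0.10677728  1.80509367  0.          1.46767091]
[0.36, 0.03, 0.3] [-0.10312542 -0.34107462 -0.10677728  1.80509367  0.          3.03846724]
[0.36, 0.22, 0.3] [ 0.38930906 -0.18783705  0.01455666  1.77319004  0.          1.96010539]
[0.36, 0.22, 0.3] [ 0.38930906 -0.18783705  0.01455666  1.77319004  0.         -2.75228359]
[0.38, -0.03, 0.02] [-0.25520423 -0.27866386 -0.62215311  1.22730708  0.          1.31559209]
[0.38, -0.03, 0.02] [-0.25520423 -0.27866386 -0.62215311  1.22730708  0.          2.88638842]
[0.36, 0.2, 0.06] [ 0.34392785 -0.22070197 -0.49346211  1.29803619  0.          1.91472417]
[0.36, 0.2, 0.06] [ 0.34392785 -0.22070197 -0.49346211  1.29803619  0.         -2.79766481]
```

View pics/crop.png

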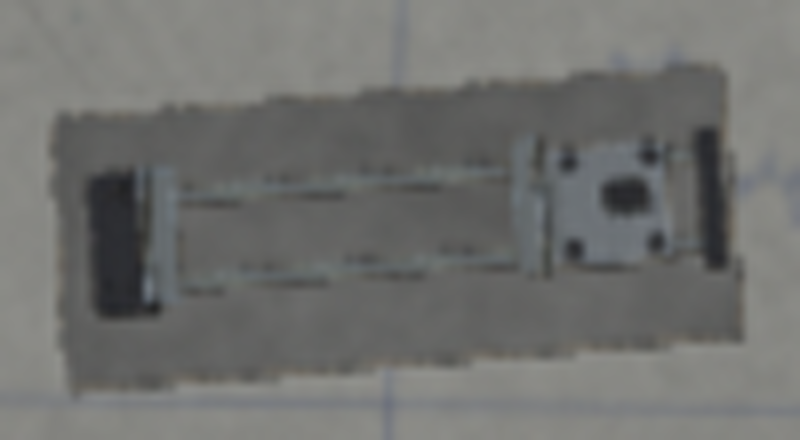

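The crop shows the board's corners at (62,115), (722,68), (740,340) and (75,390) of the 8x crop. The fixed wing is at the left (165,235), the moving wing at (527,205) and the dark tab at (627,195). I'll take wrist views from above for precision.

```bash
cat >> h.py <<'E'
def wcast(K,T,uv,z):
    uv=np.atleast_2d(uv).astype(float)
    x=(uv[:,0]-K[0,2])/K[0,0]; y=(uv[:,1]-K[1,2])/K[1,1]; th=np.hypot(x,y); s=np.sin(th)/np.maximum(th,1e-9)
    r=np.stack([x*s,-y*s,-np.cos(th)],-1)@T[:3,:3].T
    return T[:3,3]+r*((z-T[2,3])/r[:,2])[:,None]
def snap(name):
    cal=imaging.calibration("wrist"); im,d=imaging.capture("wrist")
    K=np.array(cal["mtx"]);T=np.array(cal["world_from_camera"])
    np.savez(name+".npz",im=im,d=d,K=K,T=T); cv2.imwrite(f"pics/{name}.png",im[:,:,::-1]); return im,d,K,T
R0=np.array([[0,1,0],[1,0,0],[0,0,-1.]])
def rot(yaw):  # R0 turned by yaw about world z
    c,s=np.cos(yaw),np.sin(yaw); return np.array([[c,-s,0],[s,c,0],[0,0,1]])@R0
E
python3 - <<'E'
from h import *
z=np.load("top.npz"); K,T=z["K"],z["T"]
c=np.array([(62,115),(722,68),(740,340),(75,390)])/8+[185,190]
p=cast(K,T,c,.012); print(np.round(p,3),p.mean(0),np.linalg.norm(p-np.roll(p,1,0),axis=1))
ctrl.reach([.46,.235,.26],R0); ctrl.wait(.3)
im,d,K,T=snap("w1"); print(K,T)
ctrl.reach([.52,-.08,.24],R0); ctrl.wait(.3)
im,d,K,T=snap("w2"); print(T, ctrl.current_time_s())
E
```

```text
[[0.535 0.377 0.012]
 [0.559 0.098 0.012]
 [0.444 0.089 0.012]
 [0.419 0.367 0.012]] [0.48924945 0.23268187 0.012     ] [0.11621751 0.27973279 0.11564935 0.27863961]
[[325.1922621    0.         278.89461871]
 [  0.         325.1922621  207.88537092]
 [  0.           0.           1.        ]] [[ 9.99996671e-01 -2.47899811e-03 -7.15715611e-04  4.59053204e-01]
 [ 2.58006488e-03  9.57382184e-01  2.88812564e-01  3.09558650e-01]
 [-3.07524258e-05 -2.88813449e-01  9.57385393e-01  4.02028498e-01]
 [ 0.00000000e+00  0.00000000e+00  0.00000000e+00  1.00000000e+00]]
[[ 9.99996606e-01 -2.37630771e-03 -1.06838644e-03  5.19580924e-01]
 [ 2.58361422e-03  9.57375838e-01  2.88833567e-01 -5.25218286e-03]
 [ 3.36489929e-04 -2.88835347e-01  9.57378728e-01  3.82214727e-01]
 [ 0.00000000e+00  0.00000000e+00  0.00000000e+00  1.00000000e+00]] 3.3583
```

View pics/w1.png

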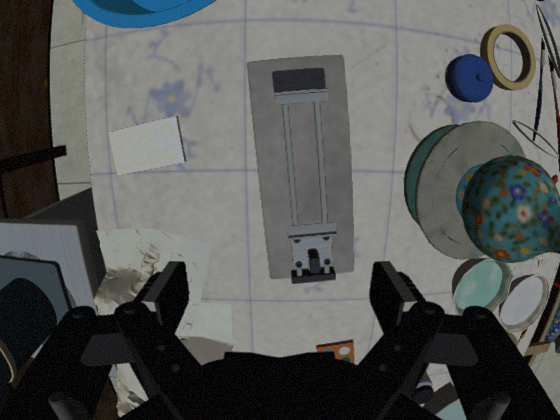

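View pics/w2.png

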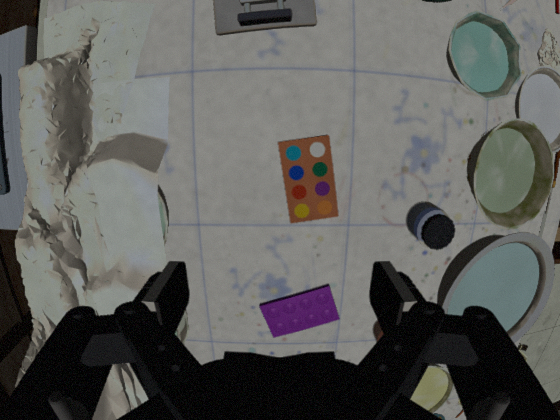

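w1 shows the whole trivet: board corners near (248,62), (344,55), (354,271) and (271,279), the fixed wing at (301,96), the moving wing at (311,230) and the tab at (314,260). w2 shows the plate at (308,178), with free space around it.

```bash
python3 - <<'E'
from h import *
def L(n): z=np.load(n+".npz"); return z["im"],z["d"],z["K"],z["T"]
def rect(mask,K,T,zh,off):
    cs,_=cv2.findContours(mask,cv2.RETR_EXTERNAL,cv2.CHAIN_APPROX_NONE); c=max(cs,key=cv2.contourArea)[:,0]+np.array(off)
    b=cv2.minAreaRect(wcast(K,T,c,zh)[:,:2].astype(np.float32)); return b,np.round(cv2.boxPoints(b),4)
im,d,K,T=L("w2")
s=im[120:235,262:355].astype(int); m=((s.max(2)-s.min(2))>60).astype(np.uint8)
m=cv2.morphologyEx(m,cv2.MORPH_CLOSE,np.ones((9,9)),borderType=cv2.BORDER_CONSTANT); print("plate",rect(m,K,T,.006,(262,120)))
im,d,K,T=L("w1")
g=cv2.cvtColor(im,cv2.COLOR_RGB2GRAY)
print(g[150,238:262],g[150,335:362])
s=g[40:300,235:368]; m=(s<140).astype(np.uint8)
m=cv2.morphologyEx(cv2.morphologyEx(m,cv2.MORPH_OPEN,np.ones((7,7))),cv2.MORPH_CLOSE,np.ones((15,15)),borderType=cv2.BORDER_CONSTANT)
b=rect(m,K,T,.010,(235,40)); print("board",b)
x0,y0,x1,y1=235,40,365,290
a=cv2.resize(im[200:290,255:365],None,fx=6,fy=6,interpolation=cv2.INTER_CUBIC); a2=cv2.resize(im[50:110,255:365],None,fx=6,fy=6,interpolation=cv2.INTER_CUBIC)
cv2.imwrite("pics/w1m.png",a[:,:,::-1]);cv2.imwrite("pics/w1f.png",a2[:,:,::-1])
E
```

```text
plate (((0.5553240180015564, -0.08367273211479187), (0.057804401963949203, 0.09874280542135239), 8.952683448791504), array([[ 0.5191, -0.0394],
       [ 0.5345, -0.1369],
       [ 0.5916, -0.1279],
       [ 0.5762, -0.0304]], dtype=float32))
[143 136 138 134 138 134 127 123 130 140 142 140 138 141 142 138 143 129
  95 100 106 107 107 105] [ 96  97  99  96  94  94  97  95  94  99  95  99  99  94  99 106 129 143
 142 141 143 141 138 138 138 138 141]
board (((0.4977779984474182, 0.23052629828453064), (0.14547099173069, 0.3249718248844147), 8.914199829101562), array([[0.4007, 0.3798],
       [0.4511, 0.0587],
       [0.5948, 0.0813],
       [0.5445, 0.4023]], dtype=float32))
```

View pics/w1m.png

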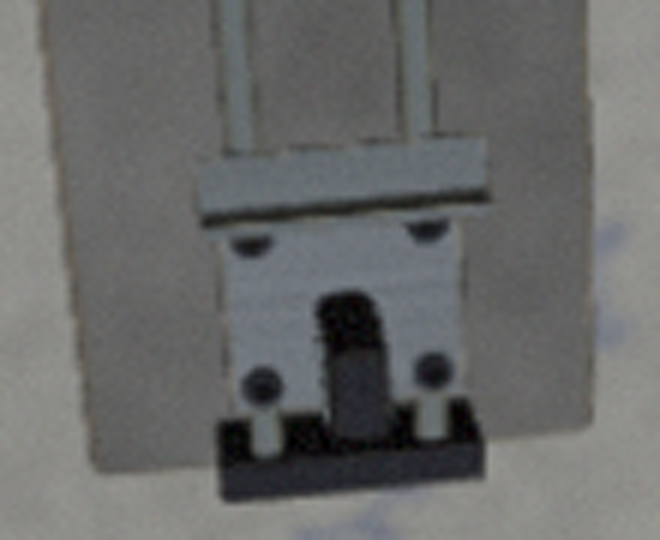

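View pics/w1f.png

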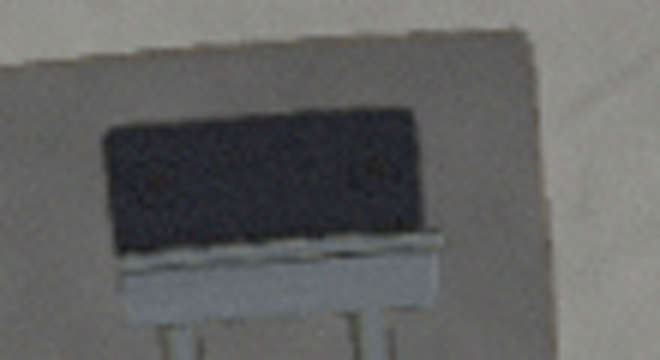

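In the crops, the tab's top is centred at about (360,392) of w1m, which is pixel (315,265.3). The moving upstand's top edge runs (205,212)-(490,190). The fixed upstand's top is at (118,262)-(445,238) of w1f. The joint is clearly wide open.

```bash
python3 - <<'E'
from h import *
z=np.load("w1.npz"); im,d,K,T=z["im"],z["d"],z["K"],z["T"]
g=cv2.GaussianBlur(cv2.cvtColor(im,cv2.COLOR_RGB2GRAY),(3,3),0)
s=g[40:300,235:368]; m=(s<119).astype(np.uint8); m=cv2.morphologyEx(m,cv2.MORPH_CLOSE,np.ones((5,5)),borderType=cv2.BORDER_CONSTANT)
m=cv2.morphologyEx(m,cv2.MORPH_OPEN,np.ones((9,9)))
cs,_=cv2.findContours(m,cv2.RETR_EXTERNAL,cv2.CHAIN_APPROX_NONE); c=max(cs,key=cv2.contourArea)[:,0]+[235,40]
b=cv2.minAreaRect(wcast(K,T,c,.012)[:,:2].astype(np.float32)); print("rect",b)
cr=np.array([wcast(K,T,p,.012)[0] for p in [(255+45/6,50+0),(255+40/6,200)]])
left=wcast(K,T,[(255+42/6,200),(255+92/6,200+465/6)],.012); right=wcast(K,T,[(255+586/6,200),(255+592/6,200+430/6)],.012)
print("board low corners",left[1],right[1],"upper right",wcast(K,T,(255+528/6,50+32/6),.012))
M=wcast(K,T,[(255+205/6,200+212/6),(255+490/6,200+190/6)],.062); F=wcast(K,T,[(255+118/6,50+262/6),(255+442/6,50+238/6)],.062)
t=wcast(K,T,(315,265.3),.068)[0]; print("M",M,np.linalg.norm(M[1]-M[0]),"F",F,np.linalg.norm(F[1]-F[0])); print("tab",t)
f,mm=F.mean(0),M.mean(0); e=(mm-f)[:2]; print("dist",np.linalg.norm(e),"yaw",np.degrees(np.arctan2(e[0],-e[1])),"tab-M",np.linalg.norm(t[:2]-mm[:2]))
v,u=265,315; print("depth tab",d[v-1:v+2,u-1:u+2], "board yaw from right edge",)
z=np.load("top.npz"); W=z["W"]; 
E
```

```text
rect ((0.4916534721851349, 0.23107051849365234), (0.11642345041036606, 0.2948966920375824), 5.422510147094727)
board low corners [0.44794071 0.09284147 0.012     ] [0.56249358 0.10047341 0.012     ] upper right [[0.53507284 0.38154387 0.012     ]]
M [[0.47093446 0.17479323 0.062     ]
 [0.52472338 0.17905684 0.062     ]] 0.05395763446521123 F [[0.45465349 0.32938208 0.062     ]
 [0.51039314 0.3346725  0.062     ]] 0.05599015054597505
tab [0.50103547 0.13987946 0.068     ]
dist 0.1558556085738442 yaw 5.635744221893183 tab-M 0.037184086304553506
depth tab [[0.36936393 0.36771634 0.36923817]
 [0.3696817  0.36902726 0.36891073]
 [0.36927232 0.36890325 0.37071103]] board yaw from right edge
```

Three cues agree: trivet origin about (0.4913, 0.2357), yaw 5.5°, joint about 0.059. Now I'll push the tab inward with shut fingers until the slide is just over the plate's length.

```bash
cat >> h.py <<'E'
O=np.array([.4913,.2357]); YT=np.radians(5.5); EX=np.array([np.sin(YT),-np.cos(YT)]); EY=np.array([np.cos(YT),np.sin(YT)])
def tw(x,y,z): return np.r_[O+x*EX+y*EY,z]
def wt(p): return np.r_[(p[:2]-O)@EX,(p[:2]-O)@EY,p[2]]
E
python3 - <<'E'
from h import *
claw.grip(0.0,30); RT=rot(YT)
ctrl.reach(tw(.133,0,.16),RT); ctrl.line_to(tw(.133,0,.050))
print("gap",ctrl.current_finger_gap(),wt(ctrl.current_tool_pos()))
hit=ctrl.line_to(tw(.105,0,.050),speed=.03,max_force=1.2); x=wt(ctrl.current_tool_pos()); print(hit,x,ctrl.current_ft_force())
ctrl.line_to(tw(.090,0,.050),speed=.04); print(wt(ctrl.current_tool_pos()),ctrl.current_ft_force())
ctrl.line_to(tw(.072,0,.050),speed=.04); print(wt(ctrl.current_tool_pos()),ctrl.current_ft_force())
ctrl.line_to(tw(.080,0,.050)); ctrl.line_to(tw(.080,0,.15)); ctrl.reach(tw(.03,-.03,.26),RT); ctrl.wait(.2); snap("w3"); print(ctrl.current_time_s())
im=np.load("w3.npz")["im"]; cv2.imwrite("pics/w3.png",cv2.resize(im[0:300,150:450],(600,600),interpolation=cv2.INTER_CUBIC)[:,:,::-1])
E
```

```text
gap -0.0002557661488824548 [0.13346846 0.00104663 0.05118902]
True [ 0.11753976 -0.00036505  0.04965585] [ 0.12697781 -0.12717119 -0.10107205]
[0.08930372 0.00064885 0.05050027] [-0.09273909 -0.29736339  0.329052  ]
[ 0.07118577 -0.00037143  0.04977391] [-0.16733297  0.14655716 -0.19151614]
9.75
```

View pics/w3.png

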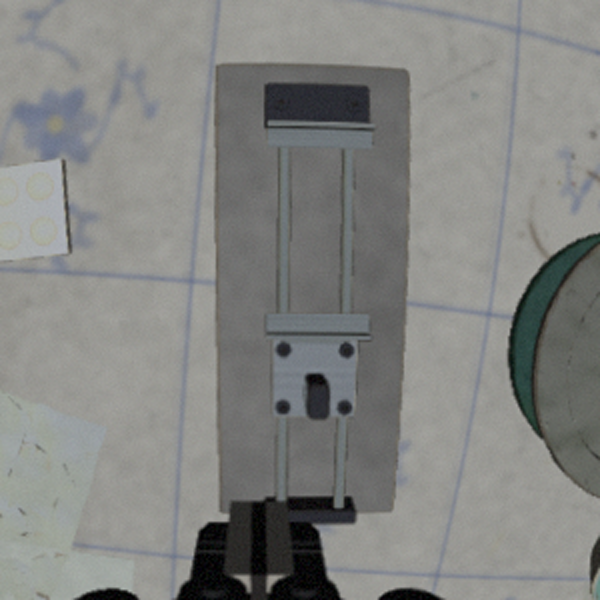

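The slide has moved in: in w3 the fixed upstand is at (320,125), the moving wing at (317,315-335) and the tab at (317,400), with everything intact. Next I check the gap numerically and then grasp the plate.

```bash
python3 - <<'E'
from h import *
z=np.load("w3.npz"); K,T=z["K"],z["T"]
f=lambda u,v,h: wt(wcast(K,T,(150+u/2-.25,v/2-.25),h)[0])
print("fix ups",f(320,124,.062),"mov ups",f(318,336,.062),"fix ledge",f(320,146,.052),"mov ledge",f(317,315,.052))
print("tab",f(318,398,.068)); print("rails y",f(284,240,.033),f(347,240,.033)); print("board edges",f(217,240,.012),f(409,240,.012))
Y=np.radians(8.95); R=rot(Y); c=np.array([.5553,-.0837])
ctrl.reach(np.r_[c,.16],R); claw.grip(.072,40); ctrl.line_to(np.r_[c,.03])
print(ctrl.current_finger_gap(), ctrl.current_tool_pos())
hit=ctrl.line_to(np.r_[c,-.01],speed=.04,max_force=4); p=ctrl.current_tool_pos(); print(hit,p,ctrl.current_ft_force(),ctrl.current_time_s())
E
```

```text
fix ups [-0.09673861 -0.00052773  0.062     ] mov ups [ 0.01456729 -0.00048598  0.062     ] fix ledge [-0.08630066  0.0003679   0.052     ] mov ledge [ 0.00476963 -0.00035229  0.052     ]
tab [ 0.04680195 -0.00027522  0.068     ]
rails y [-0.0350618  -0.01773922  0.033     ] [-0.03563182  0.01760476  0.033     ]
board edges [-0.03465817 -0.05650191  0.012     ] [-0.03644086  0.05803949  0.012     ]
0.07202129663065529 [ 0.55624527 -0.08397386  0.03118693]
True [ 0.55459231 -0.08352107 -0.0082048 ] [-1.28225554  0.47257217  4.47230119] 13.5417
```

The fingertips touched the worktop at nominal z = -0.0082 with the 72 mm opening. I raise 4 mm, grip, lift and look.

```bash
python3 - <<'E'
from h import *
c=np.array([.5553,-.0837])
ctrl.line_to(np.r_[c,-.0042],speed=.05)
claw.grip(.05,40); zg=ctrl.current_tool_pos()[2]; print(ctrl.current_finger_gap(),ctrl.current_grip_force(),zg)
ctrl.line_to(np.r_[c,.10],speed=.1); print(ctrl.current_finger_gap(),ctrl.current_ft_force())
ctrl.reach(tw(-.0425,0,.16),rot(YT)); ctrl.wait(.2); im,d,K,T=snap("w4"); print(ctrl.current_tool_pos(),ctrl.current_time_s())
E
```

```text
0.05861741742411536 44.5182341337204 -0.004146012344351028
0.058526317201538613 [ 0.30989234  0.46307245 -1.65482404]
[0.4876475  0.27702325 0.15973623] 16.9
```

View pics/w4.png

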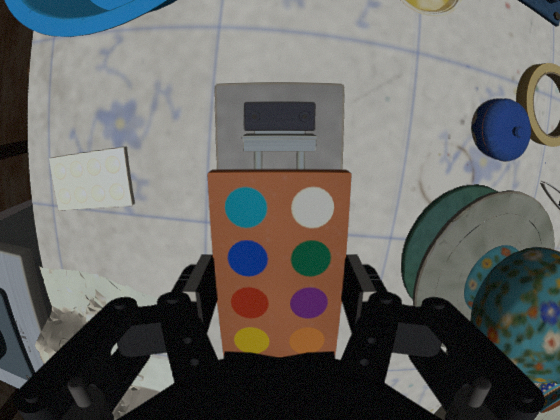

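w4 shows the plate held level and square, its far edge at row 171 (columns 208-350), in line with the board. I check where that edge lies, then lower.

```bash
python3 - <<'E'
from h import *
z=np.load("w4.npz"); K,T=z["K"],z["T"]
zt=.1597+.0042+.008
a,b=[wt(p) for p in wcast(K,T,[(208.5,171.5),(350,170.5)],zt)]; print("end corners",a,b)
end=(a[0]+b[0])/2; dx=end-(-.0925); dy=(a[1]+b[1])/2; print("corr",dx,dy,"width",b[1]-a[1])
if abs(dx)<.008:
    x=-.0425-dx; y=-dy if abs(dy)<.004 else 0
    ctrl.line_to(tw(x,y,.0535-.0042+.015),speed=.12); ctrl.wait(.2)
    print(wt(ctrl.current_tool_pos()),ctrl.current_ft_force())
    hit=ctrl.line_to(tw(x,y,.0535-.0042-.004),speed=.02,max_force=1.5)
    print(hit,wt(ctrl.current_tool_pos()),ctrl.current_ft_force(),ctrl.current_ft_torque(),ctrl.current_time_s())
E
```

```text
end corners [-0.09169626 -0.02883594  0.1719    ] [-0.09206526  0.02934929  0.1719    ]
corr 0.0006192379726474018 0.00025667616150389094 width 0.05818522374580723
[-0.04340351  0.00064587  0.06556984] [-0.61358125  0.98320425 -1.82988673]
True [-0.04302855 -0.00049155  0.04879616] [ 0.15795456 -0.70400464  4.3460974 ] [ 0.03375117  0.00423659 -0.05027746] 18.7833
```

Contact came at an underside height of 0.0530, as expected for the ledges. I release and look.

```bash
python3 - <<'E'
from h import *
claw.grip(.074); ctrl.wait(.2); p=ctrl.current_tool_pos()
ctrl.line_to(np.r_[p[:2],.15],speed=.1)
ctrl.reach(tw(.03,-.03,.26),rot(YT)); ctrl.wait(.2); im,d,K,T=snap("w5"); print(ctrl.current_time_s())
cv2.imwrite("pics/w5.png",cv2.resize(im[20:220,200:400],(600,600),interpolation=cv2.INTER_CUBIC)[:,:,::-1])
E
```

```text
21.3083
```

View pics/w5.png

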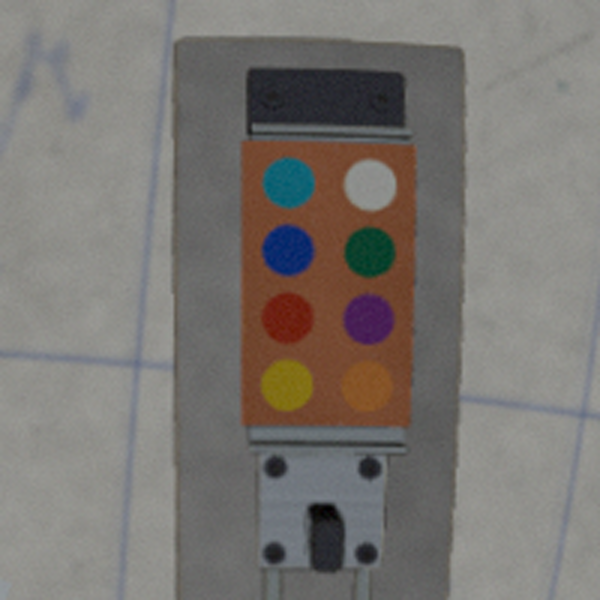

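The plate lies on both ledges, its edges at rows 142 and 427 between the upstands at rows 130 and 440. Now I push the arm snug with a force stop.

```bash
python3 - <<'E'
from h import *
RT=rot(YT); claw.grip(0.0,30)
ctrl.reach(tw(.088,0,.15),RT); ctrl.line_to(tw(.088,0,.050)); ctrl.wait(.2)
hit=ctrl.line_to(tw(.058,0,.050),speed=.015,max_force=8); ctrl.wait(.1)
print(hit,wt(ctrl.current_tool_pos()),ctrl.current_ft_force())
ctrl.line_to(tw(.085,0,.050),speed=.1); ctrl.line_to(tw(.085,0,.15))
ctrl.reach(tw(.03,-.03,.26),RT); ctrl.wait(.2); im,d,K,T=snap("w6"); print(ctrl.current_time_s())
cv2.imwrite("pics/w6.png",cv2.resize(im[20:220,200:400],(600,600),interpolation=cv2.INTER_CUBIC)[:,:,::-1])
E
```

```text
True [ 0.06221716 -0.00099768  0.04889698] [-0.20460324  1.40624659  0.46109397]
27.3833
```

View pics/w6.png

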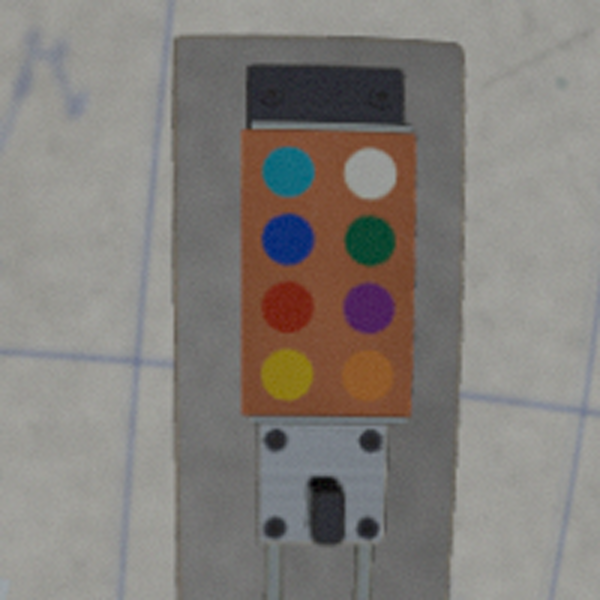

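In w6 the plate is flush against both upstands (rows 129 and 416) with no slit. The push stopped at TCP 0.0622, which means a joint value of about 0.005. I'm handing in.

```bash
python3 -c "
from h import *
print(close_job())"
```

```text
the job is handed in; nothing more can be done
None
```

The plate is level on both ledges, colours up, with the arm snug against it (joint about 0.005, no slit visible), and I handed the job in at about 27 s of the 58 s; the verdict was not reported, and I took no final picture of the jars, bowl and saucer, though no move went near them.

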